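# Put the fired lids back on their jars

## Task

The glaze kiln has been unpacked and the jars and their lids stand mixed up on the table. Put every lid, knob up, on the jar of the same glaze colour so that it sits fully home in the mouth. This is stoneware, so set each lid down rather than dropping it; the jars stay standing where they are, and the tub and the bowl among them are left alone.

Things in the scene. Friction and masses are not known exactly. Their poses are not given: they have to be found in the camera images.
- lid_blue_knob (a point): blue-glazed lid, knob up, round, 0.17 kg. Point: knob centre, 40 mm above the lid's underside; z up out of the knob. Knob 24 mm across, sides straight from 9 below to 7 mm above the point, top 10 above; lid top around it 21 mm below. Disc 94 mm across, its underside 30 mm below the point; under it a flange 10 deep, 71 tapering to 63 mm across, enters the mouth. Seated: point 30 mm above the jar's mouth point
- lid_green_knob (a point): green-glazed lid, knob up, round, 0.17 kg. Point: knob centre, 40 mm above the lid's underside; z up out of the knob. Knob 24 mm across, sides straight from 9 below to 7 mm above the point, top 10 above; lid top around it 21 mm below. Disc 94 mm across, its underside 30 mm below the point; under it a flange 10 deep, 71 tapering to 63 mm across, enters the mouth. Seated: point 30 mm above the jar's mouth point
- lid_yellow_knob (a point): yellow-glazed lid, knob up, round, 0.17 kg. Point: knob centre, 40 mm above the lid's underside; z up out of the knob. Knob 24 mm across, sides straight from 9 below to 7 mm above the point, top 10 above; lid top around it 21 mm below. Disc 94 mm across, its underside 30 mm below the point; under it a flange 10 deep, 71 tapering to 63 mm across, enters the mouth. Seated: point 30 mm above the jar's mouth point
- lid_red_knob (a point): red-glazed lid, knob up, round, 0.17 kg. Point: knob centre, 40 mm above the lid's underside; z up out of the knob. Knob 24 mm across, sides straight from 9 below to 7 mm above the point, top 10 above; lid top around it 21 mm below. Disc 94 mm across, its underside 30 mm below the point; under it a flange 10 deep, 71 tapering to 63 mm across, enters the mouth. Seated: point 30 mm above the jar's mouth point
- jar_blue_mouth (a point): open blue-glazed jar standing loose on the table, round, 0.36 kg. Point: centre of its mouth at rim height, 75 mm above the table; z up. Mouth 80 mm inside, bare clay rim 91 mm outside, belly 104 mm across. Takes the blue lid; all lids and mouths are one size
- jar_green_mouth (a point): open green-glazed jar standing loose on the table, round, 0.36 kg. Point: centre of its mouth at rim height, 65 mm above the table; z up. Mouth 80 mm inside, bare clay rim 91 mm outside, belly 104 mm across. Takes the green lid; all lids and mouths are one size
- jar_yellow_mouth (a point): open yellow-glazed jar standing loose on the table, round, 0.36 kg. Point: centre of its mouth at rim height, 60 mm above the table; z up. Mouth 80 mm inside, bare clay rim 91 mm outside, belly 104 mm across. Takes the yellow lid; all lids and mouths are one size
- jar_red_mouth (a point): open red-glazed jar standing loose on the table, round, 0.36 kg. Point: centre of its mouth at rim height, 70 mm above the table; z up. Mouth 80 mm inside, bare clay rim 91 mm outside, belly 104 mm across. Takes the red lid; all lids and mouths are one size
- tub_mid (a point): bystander: closed white glaze tub with grey lid, 85 mm in diameter, 78 mm tall, standing loose on the table; the point is half-way up. To be left alone
- bowl: bystander: unglazed pinkish bisque bowl, 100 mm in diameter, 45 mm tall, standing loose on the table; origin at the centre of its underside. To be left alone

How it is judged:
At the end, for the whole second after the job is handed in: Each lid rests on the jar of its colour: knob within 8 mm of the mouth's centre, 26 to 33.5 mm above the rim (30 is home), level within 0.08 rad; jars upright on the table; jars, tub and bowl within 3 cm of where they stood; all at rest (horizontal distance between lid_blue_knob and jar_blue_mouth below 0.008 m and z of lid_blue_knob in the frame of jar_blue_mouth between 0.026 and 0.0335 m and angle between each of lid_blue_knob, jar_blue_mouth, lid_green_knob, jar_green_mouth, lid_yellow_knob, jar_yellow_mouth, lid_red_knob, jar_red_mouth's own z axis and vertical below 0.08 rad and height (world z) of jar_blue_mouth below 0.081 m and distance of each of jar_blue_mouth, jar_green_mouth, jar_yellow_mouth, jar_red_mouth, tub_mid, bowl from where it was at the start of the episode below 0.03 m and linear speed of each of lid_blue, jar_blue, lid_green, jar_green, lid_yellow, jar_yellow, lid_red, jar_red below 0.02 m/s and horizontal distance between lid_green_knob and jar_green_mouth below 0.008 m and z of lid_green_knob in the frame of jar_green_mouth between 0.026 and 0.0335 m and height (world z) of jar_green_mouth below 0.071 m and horizontal distance between lid_yellow_knob and jar_yellow_mouth below 0.008 m and z of lid_yellow_knob in the frame of jar_yellow_mouth between 0.026 and 0.0335 m and height (world z) of jar_yellow_mouth below 0.066 m and horizontal distance between lid_red_knob and jar_red_mouth below 0.008 m and z of lid_red_knob in the frame of jar_red_mouth between 0.026 and 0.0335 m and height (world z) of jar_red_mouth below 0.076 m); the robot touches nothing.
It fails at once if a lid is dropped: it falls out of the fingers by more than about 2 cm (faster than 0.6 m/s with no finger on it) ((contact force between lid_blue and the fingers below 0.01 N and linear speed of lid_blue above 0.6 m/s) or (contact force between lid_green and the fingers below 0.01 N and linear speed of lid_green above 0.6 m/s) or (contact force between lid_yellow and the fingers below 0.01 N and linear speed of lid_yellow above 0.6 m/s) or (contact force between lid_red and the fingers below 0.01 N and linear speed of lid_red above 0.6 m/s)).
It fails at once if a jar is tipped (over 0.35 rad) or moved more than 3 cm from where it stands ((angle between jar_blue_mouth's own z axis and vertical above 0.35 rad or distance of jar_blue_mouth from where it was at the start of the episode above 0.03 m) or (angle between jar_green_mouth's own z axis and vertical above 0.35 rad or distance of jar_green_mouth from where it was at the start of the episode above 0.03 m) or (angle between jar_yellow_mouth's own z axis and vertical above 0.35 rad or distance of jar_yellow_mouth from where it was at the start of the episode above 0.03 m) or (angle between jar_red_mouth's own z axis and vertical above 0.35 rad or distance of jar_red_mouth from where it was at the start of the episode above 0.03 m)).
It fails at once if the tub or the bowl is moved more than 3 cm or tipped (over 0.35 rad) (distance of any of tub_mid, bowl from where it was at the start of the episode above 0.03 m or angle between any of tub_mid, bowl's own z axis and vertical above 0.35 rad).
It also fails if it takes over 112 s, if anything falls off the work surface, if the arm or the gripper's body presses on something with over 40 N, if the wrist force passes 120 N, or if a joint passes its speed limit or range.

## Robot

A 7-joint arm with a two-finger parallel gripper is mounted at the origin on the work surface. World frame = base frame: x ahead of the robot, y to its left, z up, the work surface at z = 0. Lengths are in m, angles in rad, forces in N, time in s.
With the tool pointing down it reaches from about 0.4 to 0.9 m from the base axis. Payload 5.5 kg.
Tool frame: the origin (TCP) lies midway between the tips of the shut fingers; the grasp point (between the pads) lies 19 mm behind it; x points along the fingers, y is the direction in which the jaws open and shut, and the axes are right-handed (so a half turn about x gives the same grasp; the last joint's range is limited). The gripper opens to 85 mm and grips with 20 to 120 N. Pads are 22 mm wide; open, the fingers measure 114 mm over their backs; the gripper's body (76 mm by 85 mm) begins 54 mm behind the grasp point. The pads swing forward as they close: fully open they stand 13 mm farther back than shut.
Start: joints at [1.537, 0.501, -0.427, 1.55, 0.221, 1.138, -0.21], TCP at [0.19, -0.622, 0.231] pointing down, gripper open.
Joint ranges: [-2.88, 2.88], [-0.31, 2.03], [-1.54, 1.56], [0.2, 2.42], [-1.41, 4.55], [0.19, 2.02], [-2.57, 2.57]. Speed limits (rad/s): [2.57, 2.57, 3.14, 3.14, 3.14, 3.14, 3.14].

## Interface

Orientations are given as a unit quaternion [w, x, y, z].
In Python, from rig import arm gives the robot as it stands. The module is installed in compiled form; this text tells all that it offers.
- The arm moves only by the tool jog_arm, never from a script. Its argument "increments" is a list of rows, each an object with "fingers": the finger opening in cm, from 0 to 8.54; "translation": the shift along the tool's x, y, z in cm, a list of three; "twist": the turn about the tool's x in rad. In form: [{"fingers": fingers, "translation": [x, y, z], "twist": twist}, ...]. A call has exactly 8 rows; each row shifts and turns the commanded pose from where the row before left it, along the tool's axes as they then stand; what a row does not reach is not made up. A row lasts 1/10 s, in which the tool goes at most 50 mm and 8.59 degrees, less where a joint would pass 70% of its speed; a pose out of reach is approached as far as the arm can. A call is refused whole if a number of a shift passes 5 or a number of a turn 0.15, either way. A call with a gripper value outside its range is refused whole. The fingers move at their own pace and stop on an object; the grip force is fixed at half the most. Time passes only in rows, so rows that do not move let the fingers close, or fill a call up. It gives the time, the measured TCP pose, the force and the opening at its end, in the units of the state.
- arm.sense(): the state, without advancing time (a new reading comes with each control period).
- arm.capture(name): name is "side" or "top"; returns a dict with "img" (480x640x3 uint8, red, green, blue), "fx", "fy", "cx", "cy" (pixels), "R" (3x3) and "t" (3): a world point X has camera coordinates R X + t. Camera axes: x right, y down, z forward; pixel columns grow to the right and rows downward; lengths in m; the calibration is good to about 2 mm. A picture is of the moment at which its call begins. There is no depth.
- arm.hand_in(): hands the job in, once; it reports no verdict.
Trained networks look in the newest picture that a camera, given by its name, has taken for a name from the list of things; names that differ only in an ending like _2 or _b are one class to them, and where a whole thing is asked for, a point or a joint stands for the part that bears it (a point fixed in the world has none). Each returns a list of dicts, best first, with "score" (0 to 1); they miss things now and then, are a little off and sometimes report something else, mostly with a low value. They report only what shows in the picture. A call takes as long as a camera call.
- arm.boxes_of(target, camera): "position" ([x, y, z] in m, in world coordinates, good to about 4 mm: the middle of the surface that is visible of it).
- arm.trace(target, camera): "region" (480x640 bool, what is visible of it).
- arm.place_of(target, camera): "position" ([x, y, z] in m, in world coordinates, good to about 4 mm: a listed point, or the origin of a listed thing).
The state is a dict: "t": time; "qpos": joint angles; "qvel": joint speeds; "joint_torque": joint torques, N m; "tool_pos": TCP position; "ee_rot": TCP orientation; "contact_force": force on the tool from outside, world axes, zero at the start; "torque": the same for the moment, N m; "finger_gap": opening from 0.0 (shut) to 1.0 (fully open).
Only numpy, scipy, OpenCV 4.12 (cv2) and the standard library are available. Lean on these libraries where they do the work, as an engineer would, in place of code of your own. Each camera call takes 0.05 s, during which the arm holds its last target. There are 200 camera calls.

## Working session

There is one attempt and no reset: what is moved stays moved. The work goes in short steps, Python scripts to look and compute and a tool call to move; the robot and the scene stay as the last step left them, time stands still between calls to the robot, and variables do not carry over. Pictures are saved under pics/ and viewed, about 12 in all and at most 16, crops included, and the job is handed in when it is done.

Besides the shell and the picture viewer there is one more tool, called after "Call:" as a command line: name --argument value ..., lists and objects as JSON in quotes. jog_arm: Moves the arm, as the interface text tells. Its arguments: {"type":"object","properties":{"increments":{"type":"array","items":{"type":"object","properties":{"fingers":{"type":"number"},"translation":{"type":"array","items":{"type":"number"}},"twist":{"type":"number"}}}}},"required":["increments"]}

```bash
mkdir -p pics; cat > h.py <<'E'
from rig import arm
import numpy as np, cv2
from scipy.spatial.transform import Rotation as Ro
def snap(c,n):
    d=arm.capture(c); cv2.imwrite(f'pics/{n}.png',d['img'][:,:,::-1]); return d
def R():
    s=arm.sense(); w,x,y,z=s['ee_rot']; return Ro.from_quat([x,y,z,w]).as_matrix(), np.array(s['tool_pos'])
E
python3 - <<'E'
from h import *
for c in('top','side'): snap(c,c+'0')
for c in('top','side'):
  for n in [f'{a}_{b}_{e}' for a,e in(('lid','knob'),('jar','mouth')) for b in('blue','green','yellow','red')]+['tub_mid','bowl']:
    print(c,n,[(np.round(p['position'],3).tolist(),round(p['score'],2)) for p in arm.place_of(n,c)][:3])
s=arm.sense();print(s);print(R()[0].round(3))
E
```

```text
top lid_blue_knob [([0.636, -0.208, 0.04], 0.57)]
top lid_green_knob [([0.448, -0.166, 0.046], 0.93), ([0.489, 0.008, 0.071], 0.44)]
top lid_yellow_knob [([0.38, 0.285, 0.036], 0.7)]
top lid_red_knob [([0.457, 0.163, 0.038], 0.62)]
top jar_blue_mouth [([0.514, -0.363, 0.076], 0.94), ([0.381, -0.296, 0.067], 0.58)]
top jar_green_mouth [([0.379, -0.295, 0.07], 0.63)]
top jar_yellow_mouth [([0.652, 0.012, 0.062], 0.7)]
top jar_red_mouth [([0.49, 0.008, 0.071], 0.74), ([0.634, -0.206, 0.043], 0.35)]
top tub_mid [([0.613, 0.184, 0.039], 0.65)]
top bowl [([0.542, 0.374, 0.001], 0.92)]
side lid_blue_knob [([0.63, -0.21, 0.042], 0.75)]
side lid_green_knob [([0.442, -0.166, 0.04], 0.75)]
side lid_yellow_knob [([0.38, 0.287, 0.038], 0.75)]
side lid_red_knob [([0.456, 0.165, 0.04], 0.9)]
side jar_blue_mouth [([0.517, -0.363, 0.072], 0.72)]
side jar_green_mouth [([0.381, -0.293, 0.063], 0.77)]
side jar_yellow_mouth []
side jar_red_mouth [([0.491, 0.004, 0.069], 0.72)]
side tub_mid [([0.384, 0.286, 0.037], 0.74), ([0.615, 0.183, 0.034], 0.62)]
side bowl [([0.544, 0.376, -0.0], 0.83)]
{'t': 1.1, 'qpos': array([ 1.53716643,  0.50092923, -0.42700267,  1.55039417,  0.22083817,
        1.13826077, -0.21029975]), 'qvel': array([ 4.06001533e-05, -4.53155635e-04, -2.93075448e-04,  9.17413745e-04,
       -1.25009915e-03,  4.42542283e-04,  2.18481222e-03]), 'joint_torque': array([-7.76865249e-05, -5.69388592e+01, -5.81123471e+00, -2.81338567e+01,
        1.25960115e-02,  1.97566849e-03,  1.08204449e-05]), 'tool_pos': array([ 0.19015256, -0.62158108,  0.23129399]), 'ee_rot': array([ 0.10458944,  0.69933984,  0.1045638 , -0.699322  ]), 'contact_force': array([ 0.10727735, -0.10887116,  0.68556002]), 'torque': array([-0.05693828,  0.02261933, -0.03029093]), 'finger_gap': 1.0038220897874006}
[[ 0.     0.293 -0.956]
 [-0.    -0.956 -0.293]
 [-1.     0.    -0.   ]]
```

View pics/top0.png

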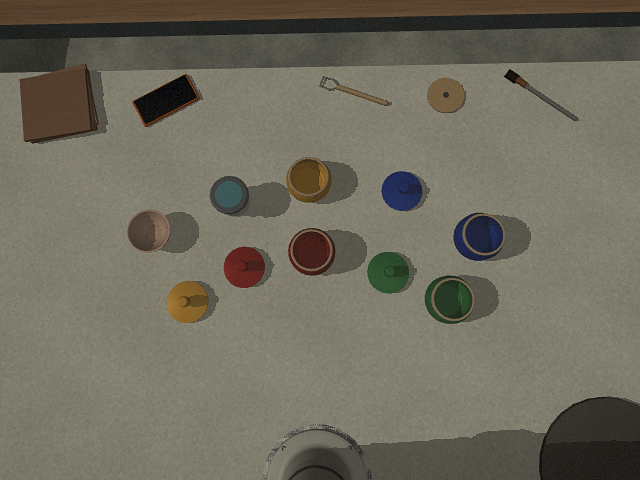

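View pics/side0.png

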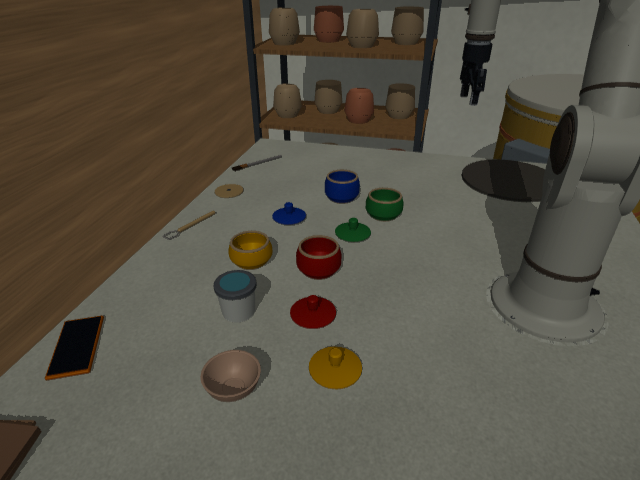

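The top view shows the blue, green, yellow and red lids at about (402,190), (388,271), (187,301) and (244,267). The jars are at (480,236), (450,299), (308,179) and (311,251), the tub at (230,194) and the bowl at (148,230). The side view agrees and every lid is knob up. I'll refine with my own ellipse fits while starting to move.

```bash
cat > fit.py <<'E'
from h import *
def ray(d,u,v,z):
    c=-d['R'].T@d['t']; r=d['R'].T@np.array([(u-d['cx'])/d['fx'],(v-d['cy'])/d['fy'],1]); return (c+r*(z-c[2])/r[2]).round(4)
def hull_centre(m):
    n,l,s,_=cv2.connectedComponentsWithStats(m.astype(np.uint8)); m=(l==1+np.argmax(s[1:,4])).astype(np.uint8)
    c=max(cv2.findContours(m,0,cv2.CHAIN_APPROX_NONE)[0],key=len); e=cv2.fitEllipse(cv2.convexHull(c)); return e
def rim(d,reg):
    # clay rim: low saturation bright pixels inside the jar mask
    hsv=cv2.cvtColor(d['img'],cv2.COLOR_RGB2HSV)
    k=cv2.dilate(reg.astype(np.uint8),np.ones((3,3)))>0
    m=k&(hsv[...,1]<130)&(hsv[...,2]>90)&(hsv[...,0]<25)
    return hull_centre(m),m.sum()
E
python3 - <<'E'
from fit import *
for cam in('top',):
  d=arm.capture(cam)
  print('cam',-d['R'].T@d['t'])
  for b,h in(('blue',.075),('green',.065),('yellow',.06),('red',.07)):
    t=arm.trace(f'jar_{b}_mouth',cam)
    if t:
      e,n=rim(d,t[0]['region']);print(cam,'jar',b,ray(d,*e[0],h),np.round(e[1],1),n,round(t[0]['score'],2),d['fx'])
    t=arm.trace(f'lid_{b}_knob',cam)
    if t:
      e=hull_centre(t[0]['region']);print(cam,'lid',b,ray(d,*e[0],.015),np.round(e[1],1),round(t[0]['score'],2))
E
```

```text
cam [ 0.35918961 -0.0176709   1.05998204]
top jar blue [ 0.5172 -0.3616  0.075 ] [41.5 43.2] 307 0.66 464.20752647295086
top lid blue [ 0.6308 -0.2012  0.015 ] [38.7 40.1] 0.73
top jar green [ 0.3803 -0.2906  0.065 ] [42.  43.9] 320 0.92 464.20752647295086
top lid green [ 0.4424 -0.1628  0.015 ] [40.7 41.9] 0.58
top jar yellow [0.655  0.0144 0.06  ] [39.8 41. ] 296 0.8 464.20752647295086
top lid yellow [0.381 0.287 0.015] [41.1 43.6] 0.76
top jar red [0.4886 0.0089 0.07  ] [41.2 43.4] 326 0.82 464.20752647295086
top lid red [0.4578 0.1612 0.015 ] [39.8 41.7] 0.75
```

Call:
jog_arm --increments '[{"fingers": 7,"translation": [0,0,0],"twist": 0.149},{"fingers": 7,"translation": [0,0,0],"twist": 0.149},{"fingers": 7,"translation": [0,-4,-2.4],"twist": 0},{"fingers": 7,"translation": [0,-4,-2.4],"twist": 0},{"fingers": 7,"translation": [0,-4,-2.4],"twist": 0},{"fingers": 7,"translation": [0,-4,-2.4],"twist": 0},{"fingers": 7,"translation": [0,-4,-2.4],"twist": 0},{"fingers": 7,"translation": [0,-4,-2.4],"twist": 0}]'

```text
t: 2.35
tool_pos: [0.3352, -0.3802, 0.2317]
ee_rot: [-0.0, 0.707, -0.001, -0.707]
contact_force: [1.8, -0.6, -0.7]
finger_gap: 0.818
```

Call:
jog_arm --increments '[{"fingers": 6,"translation": [0,-4.32,-2.16],"twist": 0},{"fingers": 6,"translation": [0,-4.32,-2.16],"twist": 0},{"fingers": 6,"translation": [0,-4.32,-2.16],"twist": 0},{"fingers": 6,"translation": [2,-4.32,-2.16],"twist": 0},{"fingers": 6,"translation": [2,-4.32,-2.16],"twist": 0},{"fingers": 6,"translation": [4,0,0],"twist": 0},{"fingers": 6,"translation": [4,0,0],"twist": 0},{"fingers": 6,"translation": [0,0,0],"twist": 0}]'

```text
t: 3.15
tool_pos: [0.437, -0.1677, 0.1091]
ee_rot: [0.001, -0.704, -0.002, 0.71]
contact_force: [-1.0, 0.1, -0.3]
finger_gap: 0.699
```

Call:
jog_arm --increments '[{"fingers": 5,"translation": [0,0,0],"twist": 0},{"fingers": 5,"translation": [0,0,0],"twist": 0},{"fingers": 5,"translation": [2,0,0],"twist": 0},{"fingers": 5,"translation": [2,0,0],"twist": 0},{"fingers": 5,"translation": [1,0,0],"twist": 0},{"fingers": 5,"translation": [0,0,0],"twist": 0},{"fingers": 5,"translation": [0,0,0],"twist": 0},{"fingers": 5,"translation": [0,0,0],"twist": 0}]'

```text
t: 3.95
tool_pos: [0.4418, -0.17, 0.0642]
ee_rot: [-0.0, 0.708, -0.001, -0.706]
contact_force: [-0.9, -0.4, 0.8]
finger_gap: 0.589
```

```bash
python3 - <<'E'
from h import *
r,p=R();print(p,r.round(3),arm.sense()['finger_gap'])
d=snap('side','s1');cv2.imwrite('pics/s1c.png',cv2.resize(d['img'][120:300,260:480,::-1],None,fx=3.5,fy=3.3))
E
```

```text
[ 0.4417593  -0.17002883  0.06422454] [[ 0.002 -0.001 -1.   ]
 [-0.001 -1.     0.001]
 [-1.     0.001 -0.002]] 0.5885074382343405
```

View pics/s1c.png

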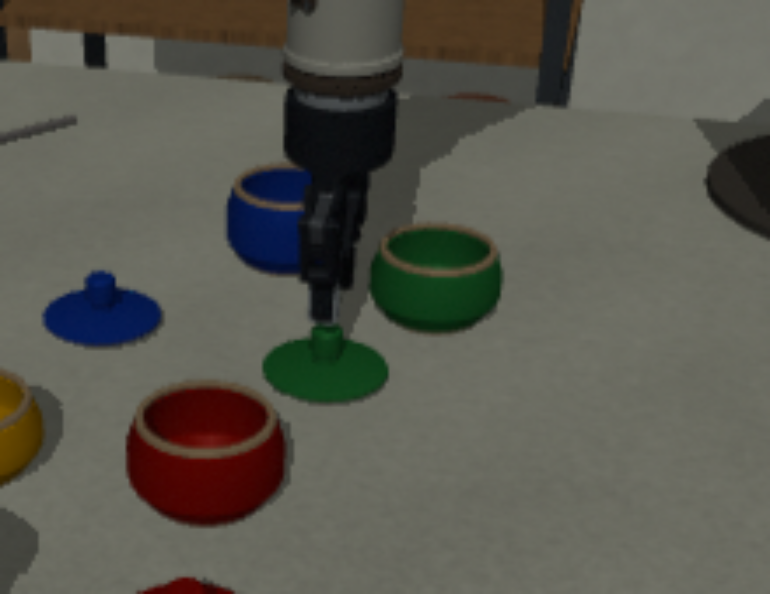

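The open fingers hang straight above the green knob at crop (327,340). I'll go down and close.

Call:
jog_arm --increments '[{"fingers": 5,"translation": [0.8,-0.5,-0.1],"twist": 0},{"fingers": 5,"translation": [1.5,0,0],"twist": 0},{"fingers": 5,"translation": [1.5,0,0],"twist": 0},{"fingers": 5,"translation": [0,0,0],"twist": 0},{"fingers": 1.5,"translation": [0,0,0],"twist": 0},{"fingers": 1.5,"translation": [0,0,0],"twist": 0},{"fingers": 1.5,"translation": [0,0,0],"twist": 0},{"fingers": 1.5,"translation": [0,0,0],"twist": 0}]'

```text
t: 4.8
tool_pos: [0.4423, -0.1645, 0.0258]
ee_rot: [-0.0, 0.707, -0.0, -0.707]
contact_force: [-0.9, 1.4, 4.6]
finger_gap: 0.257
```

Call:
jog_arm --increments '[{"fingers": 1.5,"translation": [0,0,0],"twist": 0},{"fingers": 1.5,"translation": [0,0,0],"twist": 0},{"fingers": 1.5,"translation": [0,0,0],"twist": 0},{"fingers": 1.5,"translation": [0,0,0],"twist": 0},{"fingers": 1.5,"translation": [0,0,0],"twist": 0},{"fingers": 1.5,"translation": [0,0,0],"twist": 0},{"fingers": 1.5,"translation": [0,0,0],"twist": 0},{"fingers": 1.5,"translation": [0,0,0],"twist": 0}]'

```text
t: 5.6
tool_pos: [0.4423, -0.1645, 0.0258]
ee_rot: [-0.0, 0.707, -0.0, -0.707]
contact_force: [-0.3, 2.3, 6.7]
finger_gap: 0.254
```

Call:
jog_arm --increments '[{"fingers": 1.5,"translation": [-1,0,0],"twist": 0},{"fingers": 1.5,"translation": [-2,0,0],"twist": 0},{"fingers": 1.5,"translation": [-3,0,0],"twist": 0},{"fingers": 1.5,"translation": [-3,0,0],"twist": 0},{"fingers": 1.5,"translation": [-2,0,0],"twist": 0},{"fingers": 1.5,"translation": [-1,0,0],"twist": 0},{"fingers": 1.5,"translation": [0,0,0],"twist": 0},{"fingers": 1.5,"translation": [0,0,0],"twist": 0}]'

```text
t: 6.4
tool_pos: [0.4411, -0.1648, 0.1445]
ee_rot: [0.001, -0.707, 0.001, 0.707]
contact_force: [-1.3, 1.3, -1.5]
finger_gap: 0.255
```

Call:
jog_arm --increments '[{"fingers": 1.5,"translation": [0,1.2,0.6],"twist": 0},{"fingers": 1.5,"translation": [0,2.5,1.2],"twist": 0},{"fingers": 1.5,"translation": [0,3,1.5],"twist": 0},{"fingers": 1.5,"translation": [0,3,1.5],"twist": 0},{"fingers": 1.5,"translation": [0,2,0.9],"twist": 0},{"fingers": 1.5,"translation": [0,1,0.5],"twist": 0},{"fingers": 1.5,"translation": [0,0,0],"twist": 0},{"fingers": 1.5,"translation": [0,0,0],"twist": 0}]'

```text
t: 7.2
tool_pos: [0.3799, -0.2901, 0.1444]
ee_rot: [0.001, -0.707, -0.001, 0.707]
contact_force: [-0.2, 0.4, -2.2]
finger_gap: 0.257
```

```bash
python3 - <<'E'
from fit import *
r,p=R();print(p,r[:,0].round(3),arm.sense()['contact_force'])
for c in('top','side'):
  d=snap(c,c+'2')
  for n in('lid_green_knob','jar_green_mouth'):
    print(c,n,[(np.round(q['position'],3).tolist(),round(q['score'],2)) for q in arm.place_of(n,c)][:2])
cv2.imwrite('pics/s2c.png',cv2.resize(d['img'][100:240,300:480,::-1],None,fx=4,fy=4))
E
```

```text
[ 0.37992584 -0.29012785  0.14444222] [-0.     0.002 -1.   ] [-0.22799346  0.40974241 -2.16313864]
top lid_green_knob [([0.383, -0.29, 0.164], 0.62), ([0.379, 0.286, 0.039], 0.23)]
top jar_green_mouth []
side lid_green_knob [([0.379, -0.289, 0.162], 0.69), ([0.491, 0.002, 0.07], 0.51)]
side jar_green_mouth [([0.38, -0.292, 0.067], 0.98)]
```

View pics/s2c.png

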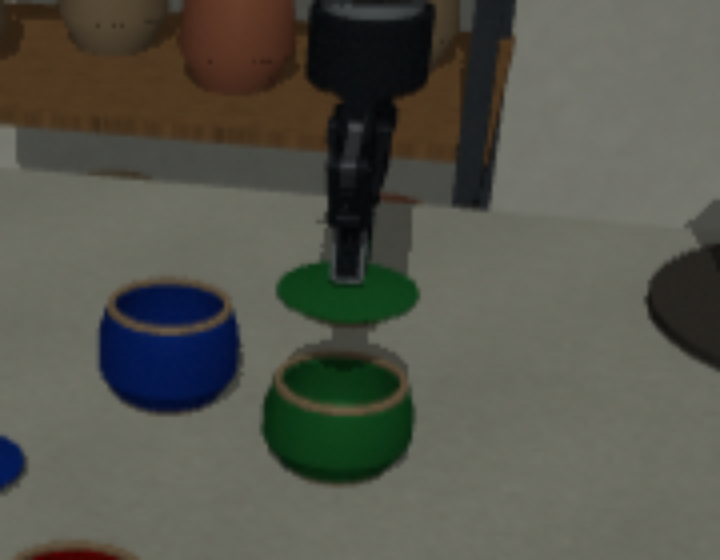

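The green lid hangs level at crop (348,290), directly over the green jar at (340,385). I'll lower it.

Call:
jog_arm --increments '[{"fingers": 1.5,"translation": [1,0.1,0],"twist": 0},{"fingers": 1.5,"translation": [2,0,0],"twist": 0},{"fingers": 1.5,"translation": [1.5,0,0],"twist": 0},{"fingers": 1.5,"translation": [0.7,0,0],"twist": 0},{"fingers": 1.5,"translation": [0.5,0,0],"twist": 0},{"fingers": 1.5,"translation": [0.4,0,0],"twist": 0},{"fingers": 1.5,"translation": [0,0,0],"twist": 0},{"fingers": 1.5,"translation": [0,0,0],"twist": 0}]'

```text
t: 8.3
tool_pos: [0.38, -0.2928, 0.0844]
ee_rot: [-0.0, 0.707, -0.001, -0.707]
contact_force: [0.0, -0.0, -0.9]
finger_gap: 0.251
```

Call:
jog_arm --increments '[{"fingers": 1.5,"translation": [0.2,-0.1,0],"twist": 0},{"fingers": 1.5,"translation": [0.1,0,0],"twist": 0},{"fingers": 1.5,"translation": [0,0,0],"twist": 0},{"fingers": 1.5,"translation": [0,0,0],"twist": 0},{"fingers": 1.5,"translation": [0,0,0],"twist": 0},{"fingers": 1.5,"translation": [0,0,0],"twist": 0},{"fingers": 1.5,"translation": [0,0,0],"twist": 0},{"fingers": 1.5,"translation": [0,0,0],"twist": 0}]'

```text
t: 9.1
tool_pos: [0.3797, -0.2916, 0.0811]
ee_rot: [-0.0, 0.707, -0.0, -0.707]
contact_force: [-0.3, -0.7, -2.0]
finger_gap: 0.256
```

Call:
jog_arm --increments '[{"fingers": 1.5,"translation": [0.05,0,0],"twist": 0},{"fingers": 1.5,"translation": [0,0,0],"twist": 0},{"fingers": 3.5,"translation": [0,0,0],"twist": 0},{"fingers": 4.5,"translation": [0,0,0],"twist": 0},{"fingers": 5,"translation": [0,0,0],"twist": 0},{"fingers": 5,"translation": [0,0,0],"twist": 0},{"fingers": 5,"translation": [-1,0,0],"twist": 0},{"fingers": 5,"translation": [-2,0,0],"twist": 0}]'

```text
t: 9.9
tool_pos: [0.3787, -0.2907, 0.1102]
ee_rot: [0.001, -0.706, -0.0, 0.708]
contact_force: [-0.8, 0.6, -0.2]
finger_gap: 0.586
```

Call:
jog_arm --increments '[{"fingers": 5,"translation": [-3,0,0],"twist": 0},{"fingers": 5,"translation": [-3,0,0],"twist": 0},{"fingers": 5,"translation": [-1,-4,-4],"twist": 0},{"fingers": 5,"translation": [0,0,-4.5],"twist": 0},{"fingers": 5,"translation": [0,0,-4.5],"twist": 0},{"fingers": 5,"translation": [0,0,-4],"twist": 0},{"fingers": 5,"translation": [0,0,-4],"twist": 0},{"fingers": 5,"translation": [0,0,0],"twist": 0}]'

```text
t: 10.7
tool_pos: [0.5896, -0.2547, 0.1798]
ee_rot: [0.0, 0.709, 0.002, -0.705]
contact_force: [-1.3, 0.4, -0.3]
finger_gap: 0.585
```

```bash
python3 - <<'E'
from fit import *
r,p=R();print(p,arm.sense()['finger_gap'])
for c in('top','side'):
  d=snap(c,c+'3')
  for n in('lid_green_knob','jar_green_mouth'):
    print(c,n,[(np.round(q['position'],3).tolist(),round(q['score'],2)) for q in arm.place_of(n,c)][:2])
cv2.imwrite('pics/s3c.png',cv2.resize(d['img'][120:260,260:440,::-1],None,fx=4,fy=4))
E
```

```text
[ 0.58962655 -0.25474997  0.17981127] 0.5845050321631743
top lid_green_knob [([0.382, -0.293, 0.1], 0.73)]
top jar_green_mouth []
side lid_green_knob [([0.38, -0.294, 0.097], 0.65)]
side jar_green_mouth []
```

View pics/s3c.png

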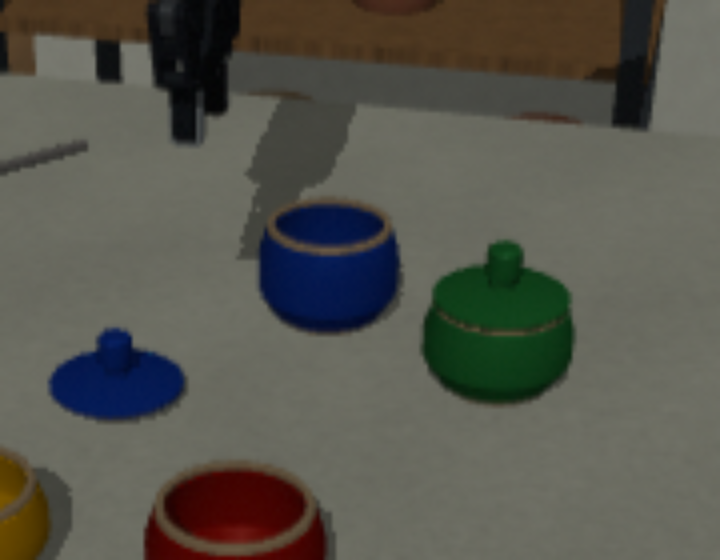

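The green lid sits flush on its jar at crop (500,300), and the measured knob is at z 0.098 against 0.095 for home. Blue is next.

Call:
jog_arm --increments '[{"fingers": 5,"translation": [0,-2.5,-2.1],"twist": 0},{"fingers": 5,"translation": [0,-2.4,-2.1],"twist": 0},{"fingers": 5,"translation": [3,0,0],"twist": 0},{"fingers": 5,"translation": [4,0,0],"twist": 0},{"fingers": 5,"translation": [3,0,0],"twist": 0},{"fingers": 5,"translation": [1,0,0],"twist": 0},{"fingers": 5,"translation": [0,0,0],"twist": 0},{"fingers": 5,"translation": [0,0,0],"twist": 0}]'

```text
t: 11.8
tool_pos: [0.6274, -0.2085, 0.071]
ee_rot: [-0.0, 0.708, -0.001, -0.706]
contact_force: [-1.2, -1.1, -0.6]
finger_gap: 0.583
```

```bash
python3 - <<'E'
from fit import *
d=snap('side','side4')
print(R()[1],[(np.round(q['position'],3).tolist(),round(q['score'],2)) for q in arm.place_of('lid_blue_knob','side')][:2])
E
```

```text
[ 0.62792704 -0.20858182  0.07151388] [([0.629, -0.205, 0.041], 0.84)]
```

Call:
jog_arm --increments '[{"fingers": 5,"translation": [1,-0.25,-0.3],"twist": 0},{"fingers": 5,"translation": [1.5,0,0],"twist": 0},{"fingers": 5,"translation": [1.4,0,0],"twist": 0},{"fingers": 5,"translation": [0.6,0,0],"twist": 0},{"fingers": 1.5,"translation": [0,0,0],"twist": 0},{"fingers": 1.5,"translation": [0,0,0],"twist": 0},{"fingers": 1.5,"translation": [0,0,0],"twist": 0},{"fingers": 1.5,"translation": [0,0,0],"twist": 0}]'

```text
t: 12.7
tool_pos: [0.6298, -0.2057, 0.0246]
ee_rot: [-0.0, 0.707, -0.001, -0.707]
contact_force: [-0.8, -0.2, -2.3]
finger_gap: 0.257
```

Call:
jog_arm --increments '[{"fingers": 1.5,"translation": [0,0,0],"twist": 0},{"fingers": 1.5,"translation": [0,0,0],"twist": 0},{"fingers": 1.5,"translation": [0,0,0],"twist": 0},{"fingers": 1.5,"translation": [0,0,0],"twist": 0},{"fingers": 1.5,"translation": [0,0,0],"twist": 0},{"fingers": 1.5,"translation": [0,0,0],"twist": 0},{"fingers": 1.5,"translation": [0,0,0],"twist": 0},{"fingers": 1.5,"translation": [0,0,0],"twist": 0}]'

```text
t: 13.5
tool_pos: [0.6295, -0.2055, 0.0243]
ee_rot: [0.0, -0.707, 0.0, 0.707]
contact_force: [-0.2, 0.8, -1.8]
finger_gap: 0.258
```

Call:
jog_arm --increments '[{"fingers": 1.5,"translation": [-1,0,0],"twist": 0},{"fingers": 1.5,"translation": [-2,0,0],"twist": 0},{"fingers": 1.5,"translation": [-3,0,0],"twist": 0},{"fingers": 1.5,"translation": [-3,0,0],"twist": 0},{"fingers": 1.5,"translation": [-2.5,0,0],"twist": 0},{"fingers": 1.5,"translation": [-1,0,0],"twist": 0},{"fingers": 1.5,"translation": [0,1,0.7],"twist": 0},{"fingers": 1.5,"translation": [0,2,1.5],"twist": 0}]'

```text
t: 14.3
tool_pos: [0.6076, -0.2335, 0.1487]
ee_rot: [0.0, 0.707, 0.002, -0.707]
contact_force: [-0.1, 0.3, -1.7]
finger_gap: 0.258
```

Call:
jog_arm --increments '[{"fingers": 1.5,"translation": [0,3,2.2],"twist": 0},{"fingers": 1.5,"translation": [0,3,2.2],"twist": 0},{"fingers": 1.5,"translation": [0,3,2.2],"twist": 0},{"fingers": 1.5,"translation": [0,2.5,1.7],"twist": 0},{"fingers": 1.5,"translation": [0,1.2,0.8],"twist": 0},{"fingers": 1.5,"translation": [0,0,0],"twist": 0},{"fingers": 1.5,"translation": [0,0,0],"twist": 0},{"fingers": 1.5,"translation": [0,0,0],"twist": 0}]'

```text
t: 15.1
tool_pos: [0.518, -0.3597, 0.1492]
ee_rot: [0.0, 0.707, 0.001, -0.707]
contact_force: [0.5, 0.7, -2.2]
finger_gap: 0.262
```

```bash
python3 - <<'E'
from fit import *
r,p=R();print(p,r[:,0].round(3),arm.sense()['finger_gap'])
for c in('top','side'):
  d=snap(c,c+'5')
  for n in('lid_blue_knob','jar_blue_mouth'):
    print(c,n,[(np.round(q['position'],3).tolist(),round(q['score'],2)) for q in arm.place_of(n,c)][:2])
E
```

```text
[ 0.51798421 -0.35967555  0.14915393] [ 0.001  0.002 -1.   ] 0.2623677911702742
top lid_blue_knob [([0.523, -0.364, 0.168], 0.6), ([0.383, -0.293, 0.098], 0.23)]
top jar_blue_mouth [([0.514, -0.361, 0.075], 0.91)]
side lid_blue_knob [([0.518, -0.365, 0.169], 0.54)]
side jar_blue_mouth [([0.519, -0.36, 0.075], 0.59)]
```

Call:
jog_arm --increments '[{"fingers": 1.5,"translation": [1,0.2,0.15],"twist": 0},{"fingers": 1.5,"translation": [1.7,0,0],"twist": 0},{"fingers": 1.5,"translation": [1.2,0,0],"twist": 0},{"fingers": 1.5,"translation": [0.7,0,0],"twist": 0},{"fingers": 1.5,"translation": [0.5,0,0],"twist": 0},{"fingers": 1.5,"translation": [0.4,0,0],"twist": 0},{"fingers": 1.5,"translation": [0,0,0],"twist": 0},{"fingers": 1.5,"translation": [0,0,0],"twist": 0}]'

```text
t: 16.2
tool_pos: [0.5152, -0.3645, 0.0946]
ee_rot: [-0.0, 0.707, -0.0, -0.707]
contact_force: [0.8, 0.5, -2.3]
finger_gap: 0.257
```

Call:
jog_arm --increments '[{"fingers": 1.5,"translation": [0.3,-0.2,-0.1],"twist": 0},{"fingers": 1.5,"translation": [0.2,0,0],"twist": 0},{"fingers": 1.5,"translation": [0,0,0],"twist": 0},{"fingers": 1.5,"translation": [0,0,0],"twist": 0},{"fingers": 1.5,"translation": [0,0,0],"twist": 0},{"fingers": 1.5,"translation": [0,0,0],"twist": 0},{"fingers": 1.5,"translation": [0,0,0],"twist": 0},{"fingers": 1.5,"translation": [0,0,0],"twist": 0}]'

```text
t: 17.0
tool_pos: [0.5159, -0.3625, 0.0893]
ee_rot: [-0.0, 0.707, -0.0, -0.707]
contact_force: [0.1, 0.4, -1.4]
finger_gap: 0.256
```

Call:
jog_arm --increments '[{"fingers": 1.5,"translation": [0.05,0,0],"twist": 0},{"fingers": 1.5,"translation": [0,0,0],"twist": 0},{"fingers": 3.5,"translation": [0,0,0],"twist": 0},{"fingers": 4.5,"translation": [0,0,0],"twist": 0},{"fingers": 5,"translation": [0,0,0],"twist": 0},{"fingers": 5,"translation": [0,0,0],"twist": 0},{"fingers": 5,"translation": [-1,0,0],"twist": 0},{"fingers": 5,"translation": [-2,0,0],"twist": 0}]'

```text
t: 17.8
tool_pos: [0.5147, -0.3617, 0.118]
ee_rot: [0.001, -0.706, -0.0, 0.708]
contact_force: [-0.2, -0.3, 0.3]
finger_gap: 0.586
```

Call:
jog_arm --increments '[{"fingers": 5,"translation": [-3,0,0],"twist": 0},{"fingers": 5,"translation": [-3,0,0],"twist": 0},{"fingers": 5,"translation": [-1,-3,0],"twist": 0},{"fingers": 5,"translation": [0,-4.5,0.6],"twist": 0},{"fingers": 5,"translation": [0,-4.5,0.6],"twist": 0},{"fingers": 5,"translation": [0,-4.5,0.6],"twist": 0},{"fingers": 5,"translation": [0,-4.5,0.6],"twist": 0},{"fingers": 5,"translation": [0,-4.5,0.6],"twist": 0}]'

```text
t: 18.6
tool_pos: [0.486, -0.1057, 0.1897]
ee_rot: [-0.0, 0.708, -0.001, -0.707]
contact_force: [0.4, 0.3, 0.6]
finger_gap: 0.582
```

Call:
jog_arm --increments '[{"fingers": 5,"translation": [0,-4.5,0.6],"twist": 0},{"fingers": 5,"translation": [0,-4.5,0.6],"twist": 0},{"fingers": 5,"translation": [0,-4.5,0.6],"twist": 0},{"fingers": 5,"translation": [0,-4.5,0.6],"twist": 0},{"fingers": 5,"translation": [0,-4.5,0.6],"twist": 0},{"fingers": 5,"translation": [0,-3,0.2],"twist": 0},{"fingers": 5,"translation": [0,-1.5,0],"twist": 0},{"fingers": 5,"translation": [0,0,0],"twist": 0}]'

```text
t: 19.4
tool_pos: [0.4543, 0.1658, 0.1898]
ee_rot: [0.001, 0.708, 0.002, -0.707]
contact_force: [-0.2, 0.1, 0.6]
finger_gap: 0.584
```

```bash
python3 - <<'E'
from fit import *
r,p=R();print(p,r.round(3),arm.sense()['finger_gap'])
for c in('top','side'):
  d=snap(c,c+'6')
  for n in('lid_blue_knob','lid_green_knob','lid_red_knob'):
    print(c,n,[(np.round(q['position'],3).tolist(),round(q['score'],2)) for q in arm.place_of(n,c)][:2])
E
```

```text
[0.45426847 0.1657758  0.18978819] [[ 0.002  0.004 -1.   ]
 [ 0.001 -1.    -0.004]
 [-1.    -0.001 -0.002]] 0.5841207531631277
top lid_blue_knob [([0.522, -0.365, 0.106], 0.69)]
top lid_green_knob [([0.385, -0.292, 0.103], 0.76)]
top lid_red_knob [([0.458, 0.164, 0.038], 0.75), ([0.382, -0.29, 0.1], 0.4)]
side lid_blue_knob [([0.517, -0.366, 0.106], 0.54), ([0.656, 0.012, 0.062], 0.38)]
side lid_green_knob [([0.381, -0.291, 0.099], 0.9)]
side lid_red_knob [([0.456, 0.164, 0.042], 0.58), ([0.517, -0.366, 0.105], 0.4)]
```

View pics/side6.png

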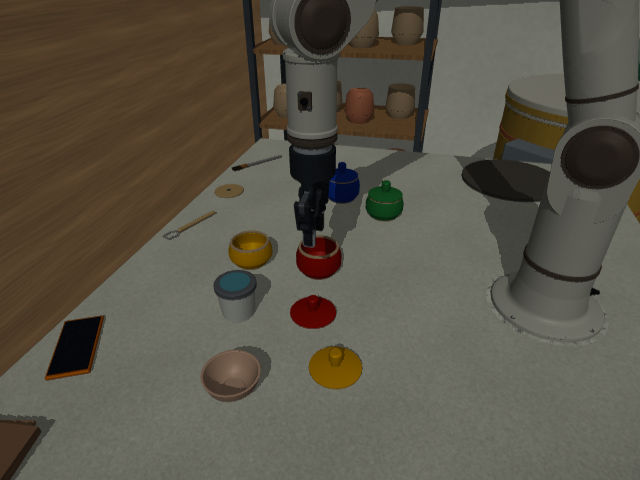

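The blue lid at (342,180) and the green lid at (385,198) both sit on their jars. The red lid at (313,311) is under the gripper.

Call:
jog_arm --increments '[{"fingers": 5,"translation": [3,0.2,-0.2],"twist": 0},{"fingers": 5,"translation": [4,0,0],"twist": 0},{"fingers": 5,"translation": [3,0,0],"twist": 0},{"fingers": 5,"translation": [1,0,0],"twist": 0},{"fingers": 5,"translation": [0,0,0],"twist": 0},{"fingers": 5,"translation": [0,0,0],"twist": 0},{"fingers": 5,"translation": [0,0,0],"twist": 0},{"fingers": 5,"translation": [0,0,0],"twist": 0}]'

```text
t: 20.6
tool_pos: [0.4577, 0.161, 0.0801]
ee_rot: [-0.001, 0.708, -0.0, -0.706]
contact_force: [0.9, -0.3, -0.2]
finger_gap: 0.589
```

Call:
jog_arm --increments '[{"fingers": 5,"translation": [1,-0.2,0],"twist": 0},{"fingers": 5,"translation": [2,0,0],"twist": 0},{"fingers": 5,"translation": [1.7,0,0],"twist": 0},{"fingers": 5,"translation": [0.8,0,0],"twist": 0},{"fingers": 5,"translation": [0,0,0],"twist": 0},{"fingers": 1.5,"translation": [0,0,0],"twist": 0},{"fingers": 1.5,"translation": [0,0,0],"twist": 0},{"fingers": 1.5,"translation": [0,0,0],"twist": 0}]'

```text
t: 21.4
tool_pos: [0.4571, 0.1629, 0.0246]
ee_rot: [-0.0, 0.708, -0.0, -0.707]
contact_force: [-0.9, 0.4, 3.6]
finger_gap: 0.254
```

Call:
jog_arm --increments '[{"fingers": 1.5,"translation": [0,0,0],"twist": 0},{"fingers": 1.5,"translation": [0,0,0],"twist": 0},{"fingers": 1.5,"translation": [0,0,0],"twist": 0},{"fingers": 1.5,"translation": [0,0,0],"twist": 0},{"fingers": 1.5,"translation": [0,0,0],"twist": 0},{"fingers": 1.5,"translation": [0,0,0],"twist": 0},{"fingers": 1.5,"translation": [0,0,0],"twist": 0},{"fingers": 1.5,"translation": [0,0,0],"twist": 0}]'

```text
t: 22.2
tool_pos: [0.4571, 0.1629, 0.0246]
ee_rot: [-0.0, 0.708, -0.0, -0.707]
contact_force: [-1.0, 0.3, 6.6]
finger_gap: 0.256
```

Call:
jog_arm --increments '[{"fingers": 1.5,"translation": [-1,0,0],"twist": 0},{"fingers": 1.5,"translation": [-2,0,0],"twist": 0},{"fingers": 1.5,"translation": [-3,0,0],"twist": 0},{"fingers": 1.5,"translation": [-3,0,0],"twist": 0},{"fingers": 1.5,"translation": [-2.5,0,0],"twist": 0},{"fingers": 1.5,"translation": [-1,0,0],"twist": 0},{"fingers": 1.5,"translation": [0,1,-0.2],"twist": 0},{"fingers": 1.5,"translation": [0,2,-0.4],"twist": 0}]'

```text
t: 23.0
tool_pos: [0.4619, 0.1329, 0.1483]
ee_rot: [-0.0, -0.707, -0.001, 0.707]
contact_force: [0.2, -0.5, -0.6]
finger_gap: 0.257
```

Call:
jog_arm --increments '[{"fingers": 1.5,"translation": [0,3,-0.6],"twist": 0},{"fingers": 1.5,"translation": [0,3,-0.6],"twist": 0},{"fingers": 1.5,"translation": [0,3,-0.6],"twist": 0},{"fingers": 1.5,"translation": [0,2.4,-0.5],"twist": 0},{"fingers": 1.5,"translation": [0,1.2,-0.3],"twist": 0},{"fingers": 1.5,"translation": [0,0,0],"twist": 0},{"fingers": 1.5,"translation": [0,0,0],"twist": 0},{"fingers": 1.5,"translation": [0,0,0],"twist": 0}]'

```text
t: 23.8
tool_pos: [0.4879, 0.0084, 0.1486]
ee_rot: [-0.0, -0.707, -0.001, 0.707]
contact_force: [-0.3, 1.3, -1.3]
finger_gap: 0.257
```

```bash
python3 - <<'E'
from fit import *
r,p=R();print(p,r[:,0].round(3),arm.sense()['finger_gap'])
for c in('top','side'):
  d=snap(c,c+'7')
  for n in('lid_red_knob','jar_red_mouth'):
    print(c,n,[(np.round(q['position'],3).tolist(),round(q['score'],2)) for q in arm.place_of(n,c)][:2])
E
```

```text
[0.4878566  0.0083557  0.14857004] [-0.     0.001 -1.   ] 0.2566846325113622
top lid_red_knob []
top jar_red_mouth []
side lid_red_knob [([0.486, 0.01, 0.164], 0.83)]
side jar_red_mouth [([0.492, 0.002, 0.071], 0.91)]
```

Call:
jog_arm --increments '[{"fingers": 1.5,"translation": [1,0.2,-0.15],"twist": 0},{"fingers": 1.5,"translation": [1.7,0,0],"twist": 0},{"fingers": 1.5,"translation": [1.2,0,0],"twist": 0},{"fingers": 1.5,"translation": [0.7,0,0],"twist": 0},{"fingers": 1.5,"translation": [0.6,0,0],"twist": 0},{"fingers": 1.5,"translation": [0.5,0,0],"twist": 0},{"fingers": 1.5,"translation": [0,0,0],"twist": 0},{"fingers": 1.5,"translation": [0,0,0],"twist": 0}]'

```text
t: 24.9
tool_pos: [0.49, 0.0047, 0.0919]
ee_rot: [-0.0, 0.707, -0.0, -0.707]
contact_force: [0.6, 0.0, -1.1]
finger_gap: 0.257
```

Call:
jog_arm --increments '[{"fingers": 1.5,"translation": [0.3,-0.15,0.05],"twist": 0},{"fingers": 1.5,"translation": [0.3,0,0],"twist": 0},{"fingers": 1.5,"translation": [0.1,0,0],"twist": 0},{"fingers": 1.5,"translation": [0,0,0],"twist": 0},{"fingers": 1.5,"translation": [0,0,0],"twist": 0},{"fingers": 1.5,"translation": [0,0,0],"twist": 0},{"fingers": 1.5,"translation": [0,0,0],"twist": 0},{"fingers": 1.5,"translation": [0,0,0],"twist": 0}]'

```text
t: 25.7
tool_pos: [0.4893, 0.0061, 0.0848]
ee_rot: [-0.0, 0.707, -0.0, -0.707]
contact_force: [-0.3, 0.1, -1.5]
finger_gap: 0.256
```

Call:
jog_arm --increments '[{"fingers": 1.5,"translation": [0.03,0,0],"twist": 0},{"fingers": 1.5,"translation": [0,0,0],"twist": 0},{"fingers": 3.5,"translation": [0,0,0],"twist": 0},{"fingers": 4.5,"translation": [0,0,0],"twist": 0},{"fingers": 5,"translation": [0,0,0],"twist": 0},{"fingers": 5,"translation": [0,0,0],"twist": 0},{"fingers": 5,"translation": [-1,0,0],"twist": 0},{"fingers": 5,"translation": [-2,0,0],"twist": 0}]'

```text
t: 26.5
tool_pos: [0.4881, 0.0062, 0.1141]
ee_rot: [0.0, -0.706, 0.0, 0.708]
contact_force: [-0.1, 0.7, 0.0]
finger_gap: 0.586
```

Call:
jog_arm --increments '[{"fingers": 5,"translation": [-3,0,0],"twist": 0},{"fingers": 5,"translation": [-3,0,0],"twist": 0},{"fingers": 5,"translation": [0,-3,1.2],"twist": 0},{"fingers": 5,"translation": [0,-4,1.6],"twist": 0},{"fingers": 5,"translation": [0,-4,1.6],"twist": 0},{"fingers": 5,"translation": [0,-4,1.6],"twist": 0},{"fingers": 5,"translation": [0,-4,1.6],"twist": 0},{"fingers": 5,"translation": [0,-4,1.6],"twist": 0}]'

```text
t: 27.3
tool_pos: [0.397, 0.2377, 0.1753]
ee_rot: [-0.0, 0.708, -0.0, -0.707]
contact_force: [1.8, 0.4, 0.7]
finger_gap: 0.583
```

Call:
jog_arm --increments '[{"fingers": 5,"translation": [0,-3.5,1.2],"twist": 0},{"fingers": 5,"translation": [0,-1.5,0.4],"twist": 0},{"fingers": 5,"translation": [3,0,0],"twist": 0},{"fingers": 5,"translation": [4,0,0],"twist": 0},{"fingers": 5,"translation": [2,0,0],"twist": 0},{"fingers": 5,"translation": [0,0,0],"twist": 0},{"fingers": 5,"translation": [0,0,0],"twist": 0},{"fingers": 5,"translation": [0,0,0],"twist": 0}]'

```text
t: 28.1
tool_pos: [0.3826, 0.2873, 0.086]
ee_rot: [-0.001, 0.708, 0.0, -0.706]
contact_force: [0.3, 1.6, 0.4]
finger_gap: 0.582
```

```bash
python3 - <<'E'
from fit import *
r,p=R();print(p,r.round(3),arm.sense()['finger_gap'])
for c in('top','side'):
  d=snap(c,c+'8')
  for n in('lid_yellow_knob','lid_red_knob','jar_yellow_mouth'):
    print(c,n,[(np.round(q['position'],3).tolist(),round(q['score'],2)) for q in arm.place_of(n,c)][:2])
E
```

```text
[0.3825737  0.28726459 0.0860059 ] [[ 0.002 -0.001 -1.   ]
 [ 0.002 -1.     0.001]
 [-1.    -0.002 -0.002]] 0.5823158145027175
top lid_yellow_knob [([0.38, 0.286, 0.039], 0.91)]
top lid_red_knob [([0.491, 0.007, 0.096], 0.89), ([0.611, 0.184, 0.039], 0.45)]
top jar_yellow_mouth [([0.654, 0.014, 0.063], 0.73), ([0.522, -0.368, 0.104], 0.39)]
side lid_yellow_knob [([0.384, 0.288, 0.04], 0.75)]
side lid_red_knob [([0.488, 0.01, 0.101], 0.72)]
side jar_yellow_mouth [([0.653, 0.011, 0.063], 0.88), ([0.612, 0.186, 0.032], 0.26)]
```

View pics/side8.png

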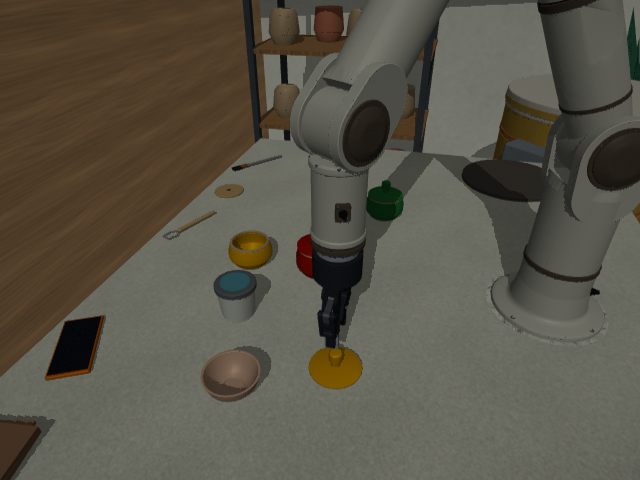

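The gripper hangs over the yellow knob at (335,352), and the red knob measures at home height (0.098 against 0.100). I'll go down and grip.

Call:
jog_arm --increments '[{"fingers": 5,"translation": [1.2,0,0.05],"twist": 0},{"fingers": 5,"translation": [2,0,0],"twist": 0},{"fingers": 5,"translation": [1.9,0,0],"twist": 0},{"fingers": 5,"translation": [0.9,0,0],"twist": 0},{"fingers": 5,"translation": [0,0,0],"twist": 0},{"fingers": 1.5,"translation": [0,0,0],"twist": 0},{"fingers": 1.5,"translation": [0,0,0],"twist": 0},{"fingers": 1.5,"translation": [0,0,0],"twist": 0}]'

```text
t: 29.3
tool_pos: [0.3817, 0.2869, 0.0254]
ee_rot: [-0.001, 0.708, 0.0, -0.707]
contact_force: [-1.9, 0.5, 3.4]
finger_gap: 0.257
```

Call:
jog_arm --increments '[{"fingers": 1.5,"translation": [0,0,0],"twist": 0},{"fingers": 1.5,"translation": [0,0,0],"twist": 0},{"fingers": 1.5,"translation": [0,0,0],"twist": 0},{"fingers": 1.5,"translation": [0,0,0],"twist": 0},{"fingers": 1.5,"translation": [0,0,0],"twist": 0},{"fingers": 1.5,"translation": [0,0,0],"twist": 0},{"fingers": 1.5,"translation": [0,0,0],"twist": 0},{"fingers": 1.5,"translation": [0,0,0],"twist": 0}]'

```text
t: 30.1
tool_pos: [0.3817, 0.2869, 0.0254]
ee_rot: [-0.001, 0.708, -0.0, -0.707]
contact_force: [-1.5, 0.3, 6.6]
finger_gap: 0.256
```

Call:
jog_arm --increments '[{"fingers": 1.5,"translation": [-1,0,0],"twist": 0},{"fingers": 1.5,"translation": [-2,0,0],"twist": 0},{"fingers": 1.5,"translation": [-3,0,0],"twist": 0},{"fingers": 1.5,"translation": [-3,0,0],"twist": 0},{"fingers": 1.5,"translation": [-3,0,0],"twist": 0},{"fingers": 1.5,"translation": [-1,0,0],"twist": 0},{"fingers": 1.5,"translation": [0,1,-1],"twist": 0},{"fingers": 1.5,"translation": [0,2,-2],"twist": 0}]'

```text
t: 30.9
tool_pos: [0.4099, 0.2574, 0.1548]
ee_rot: [0.001, 0.707, 0.001, -0.707]
contact_force: [1.1, -0.1, -1.4]
finger_gap: 0.255
```

Call:
jog_arm --increments '[{"fingers": 1.5,"translation": [0,3,-3],"twist": 0},{"fingers": 1.5,"translation": [0,3,-3],"twist": 0},{"fingers": 1.5,"translation": [0,3,-3],"twist": 0},{"fingers": 1.5,"translation": [0,3,-3],"twist": 0},{"fingers": 1.5,"translation": [0,3,-3],"twist": 0},{"fingers": 1.5,"translation": [0,3,-3],"twist": 0},{"fingers": 1.5,"translation": [0,3,-3],"twist": 0},{"fingers": 1.5,"translation": [0,2,-2],"twist": 0}]'

```text
t: 31.7
tool_pos: [0.642, 0.0219, 0.1533]
ee_rot: [0.001, -0.707, 0.002, 0.707]
contact_force: [-0.3, 0.5, -1.5]
finger_gap: 0.256
```

Call:
jog_arm --increments '[{"fingers": 1.5,"translation": [0,1,-1],"twist": 0},{"fingers": 1.5,"translation": [0,0.3,-0.2],"twist": 0},{"fingers": 1.5,"translation": [0,0,0],"twist": 0},{"fingers": 1.5,"translation": [0,0,0],"twist": 0},{"fingers": 1.5,"translation": [0,0,0],"twist": 0},{"fingers": 1.5,"translation": [0,0,0],"twist": 0},{"fingers": 1.5,"translation": [0,0,0],"twist": 0},{"fingers": 1.5,"translation": [0,0,0],"twist": 0}]'

```text
t: 32.5
tool_pos: [0.6527, 0.0133, 0.1546]
ee_rot: [-0.0, 0.707, -0.0, -0.707]
contact_force: [-0.2, 0.6, -1.3]
finger_gap: 0.253
```

```bash
python3 - <<'E'
from fit import *
r,p=R();print(p,r[:,0].round(3),arm.sense()['finger_gap'])
for c in('top','side'):
  d=snap(c,c+'9')
  for n in('lid_yellow_knob','jar_yellow_mouth'):
    print(c,n,[(np.round(q['position'],3).tolist(),round(q['score'],2)) for q in arm.place_of(n,c)][:2])
E
```

```text
[0.6527044  0.01327684 0.15460566] [ 0. -0. -1.] 0.25280092372753615
top lid_yellow_knob []
top jar_yellow_mouth []
side lid_yellow_knob [([0.651, 0.013, 0.17], 0.62)]
side jar_yellow_mouth [([0.652, 0.013, 0.06], 0.74)]
```

Well aligned. I need to go down 7.9 cm in all, 7.2 of it first.

Call:
jog_arm --increments '[{"fingers": 1.5,"translation": [1,0,-0.05],"twist": 0},{"fingers": 1.5,"translation": [2,0,0],"twist": 0},{"fingers": 1.5,"translation": [1.7,0,0],"twist": 0},{"fingers": 1.5,"translation": [1.2,0,0],"twist": 0},{"fingers": 1.5,"translation": [0.8,0,0],"twist": 0},{"fingers": 1.5,"translation": [0.5,0,0],"twist": 0},{"fingers": 1.5,"translation": [0,0,0],"twist": 0},{"fingers": 1.5,"translation": [0,0,0],"twist": 0}]'

```text
t: 33.6
tool_pos: [0.6538, 0.013, 0.083]
ee_rot: [-0.0, 0.707, -0.0, -0.707]
contact_force: [0.2, -0.4, -1.2]
finger_gap: 0.256
```

Call:
jog_arm --increments '[{"fingers": 1.5,"translation": [0.3,0,0],"twist": 0},{"fingers": 1.5,"translation": [0.3,0,0],"twist": 0},{"fingers": 1.5,"translation": [0.15,0,0],"twist": 0},{"fingers": 1.5,"translation": [0,0,0],"twist": 0},{"fingers": 1.5,"translation": [0,0,0],"twist": 0},{"fingers": 1.5,"translation": [0,0,0],"twist": 0},{"fingers": 1.5,"translation": [0,0,0],"twist": 0},{"fingers": 1.5,"translation": [0,0,0],"twist": 0}]'

```text
t: 34.4
tool_pos: [0.6535, 0.0129, 0.0756]
ee_rot: [-0.0, 0.707, -0.0, -0.707]
contact_force: [-2.6, -0.1, 6.1]
finger_gap: 0.257
```

Call:
jog_arm --increments '[{"fingers": 1.5,"translation": [0,0,0],"twist": 0},{"fingers": 1.5,"translation": [0,0,0],"twist": 0},{"fingers": 3.5,"translation": [0,0,0],"twist": 0},{"fingers": 4.5,"translation": [0,0,0],"twist": 0},{"fingers": 5,"translation": [0,0,0],"twist": 0},{"fingers": 5,"translation": [0,0,0],"twist": 0},{"fingers": 5,"translation": [-1,0,0],"twist": 0},{"fingers": 5,"translation": [-2,0,0],"twist": 0}]'

```text
t: 35.2
tool_pos: [0.6519, 0.0129, 0.104]
ee_rot: [0.0, -0.706, 0.0, 0.708]
contact_force: [0.1, -1.2, -0.4]
finger_gap: 0.586
```

Call:
jog_arm --increments '[{"fingers": 5,"translation": [-4,0,0],"twist": 0},{"fingers": 5,"translation": [-4,0,0],"twist": 0},{"fingers": 5,"translation": [-3,-3,0],"twist": 0},{"fingers": 5,"translation": [0,-4.5,0],"twist": 0},{"fingers": 5,"translation": [0,-4.5,0],"twist": 0},{"fingers": 5,"translation": [0,-4.5,0],"twist": 0},{"fingers": 5,"translation": [0,-4.5,0],"twist": 0},{"fingers": 5,"translation": [0,-4.5,0],"twist": 0}]'

```text
t: 36.0
tool_pos: [0.6536, 0.2697, 0.2161]
ee_rot: [-0.001, 0.707, -0.0, -0.707]
contact_force: [0.4, -0.2, -0.3]
finger_gap: 0.584
```

Call:
jog_arm --increments '[{"fingers": 5,"translation": [0,-4,0],"twist": 0},{"fingers": 5,"translation": [0,-2,0],"twist": 0},{"fingers": 5,"translation": [0,0,0],"twist": 0},{"fingers": 5,"translation": [0,0,0],"twist": 0},{"fingers": 5,"translation": [0,0,0],"twist": 0},{"fingers": 5,"translation": [0,0,0],"twist": 0},{"fingers": 5,"translation": [0,0,0],"twist": 0},{"fingers": 5,"translation": [0,0,0],"twist": 0}]'

```text
t: 36.8
tool_pos: [0.6541, 0.3268, 0.2152]
ee_rot: [-0.001, 0.707, -0.001, -0.707]
contact_force: [-0.2, 0.3, -1.0]
finger_gap: 0.587
```

```bash
python3 - <<'E'
from fit import *
r,p=R();print(p,arm.sense()['contact_force'])
for c in('top','side'):
  d=snap(c,c+'10')
  for n in('lid_blue_knob','lid_green_knob','lid_red_knob','lid_yellow_knob','tub_mid','bowl'):
    print(c,n,[(np.round(q['position'],3).tolist(),round(q['score'],2)) for q in arm.place_of(n,c)][:1])
cv2.imwrite('pics/s10c.png',cv2.resize(d['img'][150:300,210:430,::-1],None,fx=3.6,fy=3.6))
E
```

```text
[0.65408077 0.32684526 0.21517028] [-0.24630418  0.32859103 -1.04400495]
top lid_blue_knob [([0.524, -0.365, 0.105], 0.82)]
top lid_green_knob [([0.384, -0.289, 0.097], 0.86)]
top lid_red_knob [([0.493, 0.008, 0.099], 0.97)]
top lid_yellow_knob [([0.651, 0.012, 0.089], 0.94)]
top tub_mid [([0.612, 0.183, 0.041], 0.79)]
top bowl []
side lid_blue_knob [([0.518, -0.365, 0.106], 0.91)]
side lid_green_knob [([0.378, -0.295, 0.096], 0.64)]
side lid_red_knob [([0.487, 0.01, 0.103], 0.87)]
side lid_yellow_knob [([0.652, 0.015, 0.089], 0.68)]
side tub_mid [([0.611, 0.182, 0.03], 0.57)]
side bowl [([0.54, 0.376, -0.003], 0.81)]
```

View pics/s10c.png

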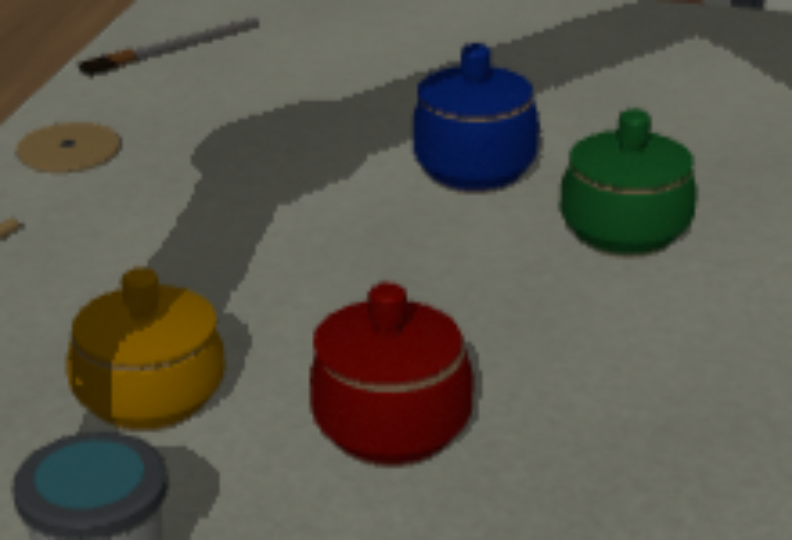

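View pics/top10.png

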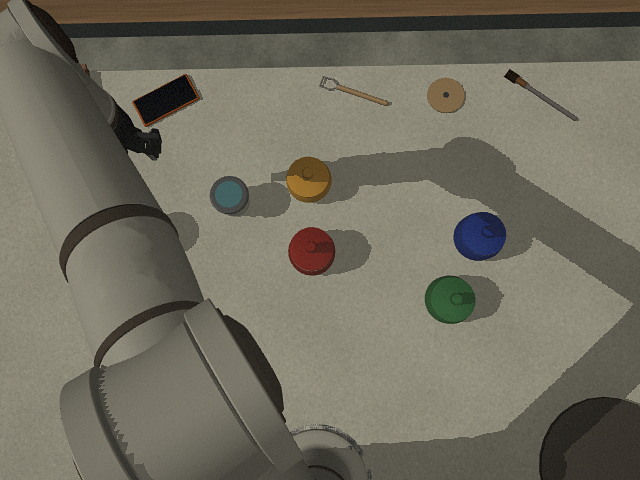

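All four lids lie level and flush on their jars: yellow at top-view (308,179), red (311,251), blue (480,236), green (450,299). The tub has not moved, and the arm is clear and at rest.

```bash
python3 -c "
from rig import arm
print(arm.hand_in())"
```

```text
the job is handed in; nothing more can be done
None
```

All four lids (green, blue, red, yellow) were picked up by the knob and set on the jars of their own colour, and the job was handed in at about t = 37 s. I lowered each one to its home height before opening the fingers, and nothing was dropped.

- **Seating:** In the last pictures every lid is level with only a thin, even line of rim showing. The knobs measured close to home height, in metres: green 0.097 (home 0.095), blue 0.105 (0.105), red 0.101 (0.100) and yellow 0.089 (0.090).
- **Centring:** The camera averages put each knob within about 4–5 mm of its mouth's centre, against the 8 mm limit. The two cameras disagreed by up to 6 mm on some knobs: blue, green and red in x, green also in y. That is about the networks' own accuracy.
- **Tub and bowl:** The tub is where it stood in both views. The arm hid the bowl from the top camera, so only the side camera confirmed it, about 3 to 4 mm from its first reading, which is within measuring error.
- **Forces:** The highest contact force in the move readings was about 7 N. The arm finished clear of everything and at rest.

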